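# Pile the tiles for firing and hold the test kiln's lid open

## Robot

A 6-joint arm with a two-finger parallel gripper is mounted at the origin on the work surface. World frame = base frame: x ahead of the robot, y to its left, z up, the work surface at z = 0. Lengths are in mm, angles in degrees, forces in N, time in s.
With the tool pointing down it reaches from about 300 to 850 mm from the base axis. Payload 4.2 kg.
Tool frame: the origin (TCP) lies at the very end of the fingers, on their centre line; the grasp point (between the pads) lies 19 mm behind it; z points along the fingers, y is the line along which they close (so a half turn about z gives the same grasp; the last joint's range is limited). The gripper opens to 91 mm and grips with 3 to 60 N. Pads are 32 mm wide; open, the fingers measure 118 mm over their backs; the gripper's body (76 mm by 178 mm) begins 60 mm behind the grasp point.
Start: joints at [-71.333, 18.312, 89.639, -0, 72.044, -1.146], TCP at [194.9, -540.978, 213.976] pointing down, gripper open.
Joint ranges: [-177.97, 177.97], [-48.28, 115.42], [12.27, 149.76], [-77.06, 257.06], [2.81, 150.46], [-146.56, 146.56]. Speed limits (degrees/s): [147.25, 147.25, 180, 180, 180, 180].

## Interface

Orientations are given as [roll, pitch, yaw] about the fixed x, y, z axes, in that order (R = Rz(yaw) Ry(pitch) Rx(roll)).
In Python, from workcell import env, eyes gives the robot as it stands.
- The arm moves only by the tool send_rows, never from a script. Its argument "targets" is text: rows parted by semicolons, each of 7 numbers parted by spaces: the shift along the tool's x, y, z in m, then the turn, a rotation vector about the tool's x, y, z in degrees, then the opening in per cent of the stroke, from 0 (shut) to 100 (fully open). A call has 1 to 12 rows; each row is the pose to reach, as a shift and turn from the pose commanded when the call began, along the tool's axes at that moment; what a row does not reach only later rows make up. A row lasts 1/12 s, in which the tool goes at most 41.7 mm and 7.16 degrees, less where a joint would pass 70% of its speed; a pose out of reach is approached as far as the arm can. A call with a gripper value outside its range is refused whole. The fingers move at their own pace and stop on an object; "grip_force" is the grip in N (left out, the last holds). Time passes only in rows, so rows that repeat a pose let the fingers close. It gives the time, the measured TCP pose, the force, the opening and the grip force at its end, in the units of the state.
- env.state(): the state, without advancing time (a new reading comes with each control period).
- eyes.grab_frame(name): name is "scene" or "top"; returns a dict with "image" (400x640x3 uint8, blue, green, red), "fovy" (degrees; the focal length in pixels is half the picture's height over the tangent of half this angle, whatever the lens; pixels are square), "cx", "cy" (the principal point, pixels), "eye" and "attitude" of the camera in the world. Camera axes: x right, y up, looking along -z (the intrinsics and any distortion apply to the point x, -y, -z); pixel columns grow to the right and rows downward; lengths in mm; the calibration is good to about 2 mm. A picture is of the moment at which its call begins. There is no depth.
- env.job_done(): hands the job in; it is judged then, once.
The state is a dict: "time_s": time; "qpos": joint angles; "qvel": joint speeds; "effort": joint torques, N m; "ee_pos": TCP position; "ee_rot": TCP orientation; "force": force on the tool from outside, world axes, zero at the start; "torque": the same for the moment, N m; "gripper_width": finger opening in mm; "gripper_force": force on a finger pad.
Only numpy, scipy, OpenCV 4.12 (cv2) and the standard library are available. Lean on these libraries where they do the work, as an engineer would, in place of code of your own. Each camera call takes 0.05 s, during which the arm holds its last target. There are 200 camera calls.

## Task

Get the test kiln ready for me to load: one oblong tile already lies on the kiln shelf; set the other two oblong tiles down on it, without dropping them, as one square pile with the edges flush, and let go of it. Then raise the lid of the small kiln by its handle to 35 degrees open and keep holding it there, still, without ever letting it fall; you finish while holding the lid. Leave everything else on the bench where it is.

Things in the scene. Friction and masses are not known exactly. Their poses are not given: they have to be found in the camera images.
- kiln_shelf: Flat pale square kiln shelf, 140 x 140 x 12 mm, loose, 450 g, lying on the bench; its top is 12 mm above the bench. Origin at the centre of its underside. It stays where it is.
- tile_a: The tile already on the kiln shelf, the bottom of the pile: oblong clay tile, 100 (its x) x 50 (its y) x 10 mm (z), about 95 g, with carved lines on its upper face; the three oblong tiles are alike. Origin at the centre of its underside; z up. It starts within about 20 mm of the shelf's centre and turned up to 9 degrees from it; its top is 22 mm above the bench.
- tile_b: One of the two tiles to add (either may go first): oblong clay tile, 100 (its x) x 50 (its y) x 10 mm (z), about 95 g, with carved lines on its upper face; the three oblong tiles are alike. Origin at the centre of its underside; z up. Starts flat on the bench.
- tile_c: The other tile to add: oblong clay tile, 100 (its x) x 50 (its y) x 10 mm (z), about 95 g, with carved lines on its upper face; the three oblong tiles are alike. Origin at the centre of its underside; z up. Starts flat on the bench.
- kiln: Small top-loading test kiln, fixed: steel-clad body 244 x 244 mm, rim 150 mm above the bench, lid 42 mm thick on top (to 192 mm when shut). Origin at the centre of its underside; x from the front (handle side) to the back (hinge side), y parallel to the hinge, z up. A grey control box, 141 mm high, juts out 67 mm on its +y side. Its place and yaw vary.
- lid_hinge (a point): Middle of the lid's hinge axis, at the back of the kiln's rim: 130 mm from the kiln's origin along its x axis, 150 mm above the bench. The axis is level and parallel to the kiln's y axis.
- lid_handle (a point): Handle on the lid's front: a round black bar (handle_bar), 14 mm thick, 120 mm long, level, parallel to the hinge, on two steel posts 104 mm apart. The point is mid-bar, y along the bar. Lid shut: 288 mm in front of the hinge axis and 21 mm above it, so 171 mm above the bench; at 35 degrees 332 mm. The 31 mm gap between bar and lid is open above and below: a finger fits in from above.
- kiln_lid (a joint): Opening angle of the kiln lid in rad: 0 shut (the start), growing as the front with the handle rises; 35 degrees is 0.61. The hinge turns freely with no catch, spring or stay: the lid, 0.5 to 1 kg, falls shut when let go. Carrying it takes about 2 to 5 N upward at the handle.
- slab_vase: Bystander: tall square fired-clay vase, 70 x 70 x 190 mm high, open on top, carved lines on two sides. Origin at the centre of its underside. Leave it.
- clay_cup: Bystander: fired-clay cup, 76 mm across, 85 mm high. Origin at the centre of its underside. Leave it.
- square_tile: Bystander: small plain square clay tile, 60 x 60 x 10 mm, not part of the pile. Origin at the centre of its underside. Leave it.
- round_blank: Bystander: round clay blank, 80 mm across, 10 mm thick, not part of the pile. Origin at the centre of its underside. Leave it.
- cutter: Bystander: white plastic plunger cutter, a 60 mm disc with a thin stem and button, 46 mm high. Origin at the centre of its underside. Leave it.
- loop_tool: Bystander: wooden loop (trimming) tool lying flat, 165 mm long, 12 mm thick. Origin near its middle. Leave it.
- slip_bottle: Bystander: white plastic bottle with a blue cap, 56 mm across, 150 mm high. Origin at the centre of its underside. Leave it.
Things that resemble listed ones, but are neither listed nor needed, are in the scene too. What is shaped like the tile_b but black is not meant.

How it is judged:
By the outcome, as a careful person would: the job done as asked, in the order asked, and still so for the second after the job is handed in, while the arm keeps its last pose, push and grip.
It also fails if it takes over 70 s, if anything falls off the work surface, if the arm or the gripper's body presses on something with over 40 N, if the wrist force passes 120 N, or if a joint passes its speed limit or range.

## Working session

There is one attempt and no reset: what is moved stays moved. The work goes in short steps, Python scripts to look and compute and a tool call to move; the robot and the scene stay as the last step left them, time stands still between calls to the robot, and variables do not carry over. Pictures are saved under pics/ and viewed, at most 10 in all, crops included, and the job is handed in when it is done.

Besides the shell and the picture viewer there is one more tool, called after "Emit:" in YAML: its name, and indented under it one key for each argument. send_rows: Moves the arm, as the interface text tells. Its arguments: {"type":"object","properties":{"targets":{"type":"string"},"grip_force":{"type":"number"}},"required":["targets"]}

```bash
ls; mkdir -p pics; python3 - <<'E'
from workcell import env, eyes
import cv2
for n in("scene","top"):
    f=eyes.grab_frame(n); cv2.imwrite(f"pics/{n}0.png",f["image"]); print({k:v for k,v in f.items() if k!="image"})
print(env.state())
E
```

```text
pics
{'fovy': 55.694015730882754, 'cx': 318.53693661399006, 'cy': 200.69593046579803, 'eye': array([1121.64357857,  342.34151031, 1018.53694157]), 'attitude': array([ 37.311266  ,   0.1978507 , 114.15749045])}
{'fovy': 46.42103476651222, 'cx': 314.5282604418083, 'cy': 194.02509596730243, 'eye': array([ 194.52810708,   74.30547126, 1661.32690865]), 'attitude': array([ 1.22389436e+01,  7.99816617e-02, -9.18427279e+01])}
{'time_s': 0.1, 'qpos': array([-7.13334254e+01,  1.83468606e+01,  8.96996318e+01,  1.82843888e-04,
        7.20429518e+01, -1.14679787e+00]), 'qvel': array([-0.04703468, -0.04503781, -0.15790806, -0.05612945,  0.01976386,
       -0.00783638]), 'effort': array([-9.41835674e-05, -4.13333416e+01, -2.32506877e+01,  7.29437638e-02,
        4.22185252e-02, -4.84358179e-05]), 'ee_pos': array([ 194.75003104, -540.53745489,  213.21408792]), 'ee_rot': array([-1.79910577e+02, -1.96395556e-03,  1.98133144e+01]), 'force': array([-0.51248101, -0.05322583, -0.65374446]), 'torque': array([ 0.00601131, -0.00933707, -0.03014731]), 'gripper_force': 0.0, 'gripper_width': 91.04603007026152}
```

View pics/scene0.png

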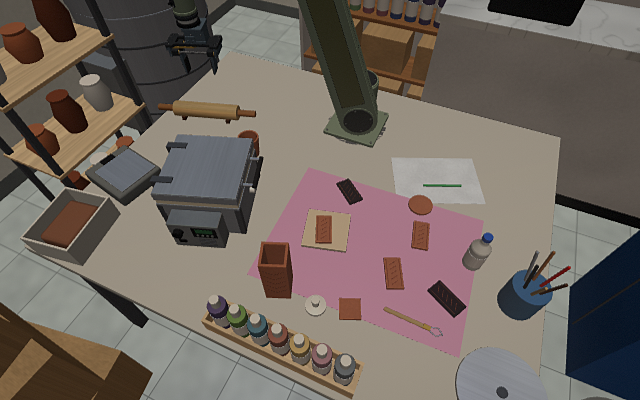

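View pics/top0.png

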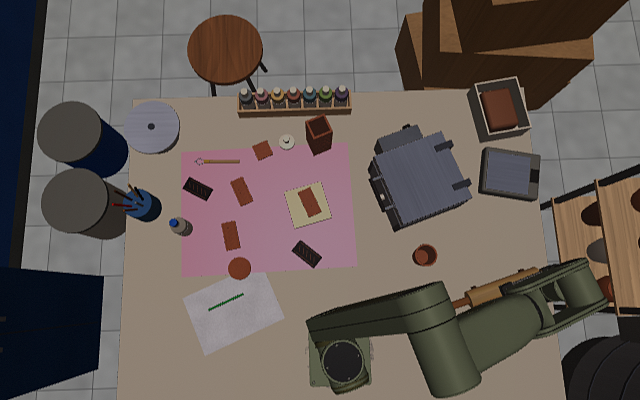

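The top view shows three clay oblong tiles: one on the pale shelf at (309,202), and two on the bench at (242,192) and (231,236). The black lookalikes are at (198,188) and (306,254), and the square tile is at (262,150). In the scene view the clay tiles are at (323,229), (394,273) and (421,235). The handle is on the kiln's left side (+y world) at about (377,190).

```bash
cat > h.py <<'E'
from workcell import env, eyes
import cv2, numpy as np
from scipy.spatial.transform import Rotation as R
class Cam:
    def __init__(s,n):
        s.f=eyes.grab_frame(n); s.img=s.f["image"]; s.F=200/np.tan(np.radians(s.f["fovy"]/2))
        s.M=R.from_euler("xyz",s.f["attitude"],degrees=True).as_matrix(); s.e=np.array(s.f["eye"])
    def ray(s,p):
        p=np.atleast_2d(np.asarray(p,float))
        return np.c_[(p[:,0]-s.f["cx"])/s.F,-(p[:,1]-s.f["cy"])/s.F,-np.ones(len(p))]@s.M.T
    def plane(s,p,z):
        d=s.ray(p); return (s.e+d*((z-s.e[2])/d[:,2])[:,None])[:,:2]
    def pix(s,P):
        c=(np.atleast_2d(P)-s.e)@s.M; return np.c_[s.f["cx"]-s.F*c[:,0]/c[:,2], s.f["cy"]+s.F*c[:,1]/c[:,2]]
def clay(img):
    h=cv2.cvtColor(img,cv2.COLOR_BGR2HSV); return cv2.inRange(h,(2,100,60),(16,255,255))
def rect(P):
    (c,(w,h),a)=cv2.minAreaRect(P.astype(np.float32))
    if w<h: w,h,a=h,w,a+90
    return np.round([*c,w,h,(a+90)%180-90],1)
E
python3 - <<'E'
from h import *
seeds={"scene":[(323,229),(394,273),(421,235),(350,308)],"top":[(309,202),(242,192),(231,236),(262,150)]}
for n in seeds:
    c=Cam(n); m=clay(c.img); cs,_=cv2.findContours(m,cv2.RETR_EXTERNAL,cv2.CHAIN_APPROX_NONE)
    for s,z in zip(seeds[n],(22,10,10,10)):
        k=[q for q in cs if cv2.pointPolygonTest(q,s,False)>=0]
        q=max(cs,key=lambda q:cv2.pointPolygonTest(q,s,True)) 
        print(n,s,rect(c.plane(q[:,0],z)))
    # shelf corners
    hsv=cv2.cvtColor(c.img,cv2.COLOR_BGR2HSV); s=seeds[n][0]
    print(hsv[s[1],s[0]], c.img[s[1],s[0]-18], c.pix([[0,0,0]]))
t=Cam("top");im=t.img
a=cv2.resize(im[130:270,170:350],None,fx=4,fy=4,interpolation=cv2.INTER_CUBIC)
cv2.imwrite("pics/crop1.png",a)
b=cv2.resize(im[110:240,355:485],None,fx=4,fy=4,interpolation=cv2.INTER_CUBIC)
s=Cam("scene").img; d=cv2.resize(s[120:250,140:270],None,fx=2,fy=2,interpolation=cv2.INTER_CUBIC)
o=np.zeros((520,790,3),np.uint8);o[:,:520]=b;o[:260,525:785]=d;cv2.imwrite("pics/kiln.png",o)
E
```

```text
scene (323, 229) [524.5  86.4 104.7  49.5  23. ]
scene (394, 273) [573.7 331.9 102.5  50.5  23.1]
scene (421, 235) [414.7 370.4 103.7  50.6  11.3]
scene (350, 308) [726.7 255.2  60.2  59.7 -65.9]
[  8 147 125] [117 148 169] [[356.06739526 123.64343992]]
top (309, 202) [522.5  85.6  99.5  50.4  22.8]
top (242, 192) [572.6 330.5 100.   49.9  23.4]
top (231, 236) [412.7 369.6  99.2  50.3  11.2]
top (262, 150) [725.8 253.5  60.6  59.2  23.2]
[  7 155 105] [119 148 160] [[338.93967008 353.1011104 ]]
```

View pics/crop1.png

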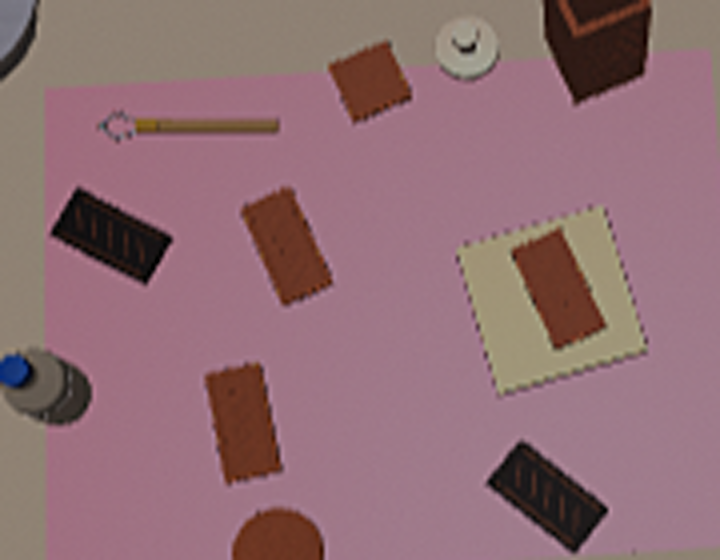

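View pics/kiln.png

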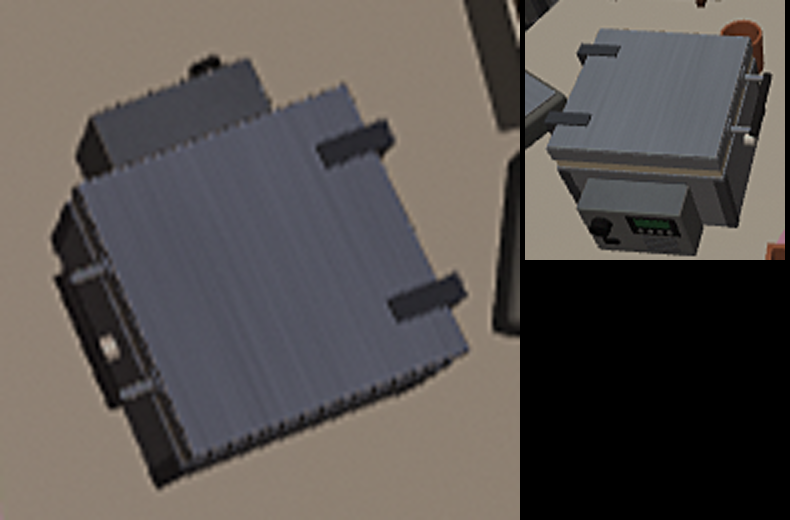

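The crop shows the shelf tile at (309,202) in full-image pixels, the loose clay oblongs at (242,192) and (231,236), both 100x50, and the black ones, which are not meant. So tile_b is (242,192) and tile_c is (231,236). The kiln crop shows lid corners at crop pixels (78,185), (345,85), (468,350) and (195,458). The bar runs from (60,280) to (115,405), with hinges on the right.

```bash
cat >> h.py <<'E'
def rel(P,rpy):
    "shift (m) and rotvec (deg) in the present measured tool axes"
    s=env.state(); T=R.from_euler("xyz",s["ee_rot"],degrees=True); G=R.from_euler("xyz",rpy,degrees=True)
    return np.round(T.inv().apply(np.array(P)-s["ee_pos"])/1000,4), np.round((T.inv()*G).as_rotvec(degrees=True),2)
E
python3 - <<'E'
from h import *
t=Cam("top"); s=Cam("scene")
cr=np.array([(78,185),(345,85),(468,350),(195,458)])/4+[355,110]
L=t.plane(cr,192); print("lid",L.round(), [np.linalg.norm(L[i]-L[i-1]).round() for i in range(4)], rect(L))
B=t.plane(np.array([(60,280),(115,405)])/4+[355,110],171); print("bar",B.round(), B.mean(0),np.degrees(np.arctan2(*(B[0]-B[1])[::-1])))
# scene lid corners
S=s.plane(np.array([(597-525,30),(750-525,36),(720-525,158),(548-525,150)])/2+[140,120],192); print("lid scene",S.round(),rect(S))
print("bottle cap",t.plane([(174,221)],150),"vase top",t.plane([(319,127)],190), s.plane([(276,252)],190))
print(t.plane([(287,142)],20))
print(rel([573,331,90],[180,0,23.2]))
E
```

```text
lid [[ 634. -135.]
 [ 713. -361.]
 [ 485. -440.]
 [ 405. -214.]] [np.float64(242.0), np.float64(240.0), np.float64(241.0), np.float64(240.0)] [ 558.8 -287.6  242.3  239.9   19.2]
bar [[ 559. -118.]
 [ 453. -157.]] [ 506.13763315 -137.25651497] 20.050355784245934
lid scene [[ 493. -438.]
 [ 406. -209.]
 [ 634. -125.]
 [ 719. -351.]] [ 563.1 -280.6  244.5  242.4  -69.3]
bottle cap [[446.82534025 528.92142799]] vase top [[741.49744379  43.85604921]] [[736.71325099  50.22902891]]
[[750.11911628 160.37168225]]
(array([ 0.6513, -0.6921,  0.124 ]), array([-0.01, -0.  , -3.39]))
```

Emit:
send_rows:
  targets: "0 0 -0.06 0 0 0 100;0 0 -0.06 0 0 0 100;0.651 -0.692 -0.06 0 0 -3.4 100;0.651 -0.692 -0.06 0 0 -3.4 100;0.651 -0.692 -0.06 0 0 -3.4 100;0.651 -0.692 -0.06 0 0 -3.4 100;0.651 -0.692 -0.06 0 0 -3.4 100;0.651 -0.692 -0.06 0 0 -3.4 100;0.651 -0.692 -0.06 0 0 -3.4 100;0.651 -0.692 -0.06 0 0 -3.4 100;0.651 -0.692 -0.06 0 0 -3.4 100;0.651 -0.692 -0.06 0 0 -3.4 100"
  grip_force: 15

```text
time_s: 1.4
ee_pos: [360.8, -156.8, 274.3]
ee_rot: [179.9, -0.0, 23.2]
force: [1.2, 0.0, -0.0]
gripper_width: 91.2
gripper_force: 0.0
```

```bash
python3 -c "
from h import *
print(env.state()['ee_pos'],env.state()['ee_rot'],rel([573,331,60],[180,0,23.2]))"
```

```text
[ 360.82584204 -156.78979846  274.30770448] [ 1.79945006e+02 -4.47733817e-02  2.31809125e+01] (array([ 0.3869, -0.3651,  0.2143]), array([ 0.06, -0.04, -0.02]))
```

Emit:
send_rows:
  targets: "0.387 -0.365 0.1 0 0 0 100;0.387 -0.365 0.1 0 0 0 100;0.387 -0.365 0.1 0 0 0 100;0.387 -0.365 0.1 0 0 0 100;0.387 -0.365 0.1 0 0 0 100;0.387 -0.365 0.1 0 0 0 100;0.387 -0.365 0.1 0 0 0 100;0.387 -0.365 0.1 0 0 0 100;0.387 -0.365 0.1 0 0 0 100;0.387 -0.365 0.1 0 0 0 100;0.387 -0.365 0.1 0 0 0 100;0.387 -0.365 0.1 0 0 0 100"

```text
time_s: 2.4
ee_pos: [556.7, 294.2, 181.1]
ee_rot: [180.0, 0.0, 23.2]
force: [1.1, 0.0, -0.0]
gripper_width: 91.2
gripper_force: 0.0
```

Emit:
send_rows:
  targets: "0 0 0 0 0 0 100;0 0 0 0 0 0 100;0 0 0 0 0 0 100;0 0 0 0 0 0 100"

```text
time_s: 2.73
ee_pos: [556.0, 290.9, 182.1]
ee_rot: [180.0, -0.0, 23.2]
force: [0.7, 0.3, 0.6]
gripper_width: 91.0
gripper_force: 0.0
```

```bash
python3 -c "
from h import *
print(env.state()['ee_pos'],env.state()['ee_rot'],rel([573,331,40],[180,0,23.2]))"
```

```text
[555.99786899 290.91500316 182.07777396] [ 1.79978533e+02 -2.48766939e-03  2.31589713e+01] (array([ 0.0314, -0.0302,  0.1421]), array([ 0.02, -0.  , -0.04]))
```

Emit:
send_rows:
  targets: "0.0314 -0.0302 0 0 0 0 100;0.0314 -0.0302 0 0 0 0 100;0.0314 -0.0302 0.04 0 0 0 100;0.0314 -0.0302 0.08 0 0 0 100;0.0314 -0.0302 0.12 0 0 0 100;0.0314 -0.0302 0.15 0 0 0 100;0.0314 -0.0302 0.17 0 0 0 100;0.0314 -0.0302 0.179 0 0 0 100;0.0314 -0.0302 0.179 0 0 0 100;0.0314 -0.0302 0.179 0 0 0 100"

```text
time_s: 3.57
ee_pos: [574.0, 331.7, 3.9]
ee_rot: [-180.0, -0.1, 23.2]
force: [-0.0, 0.5, 0.2]
gripper_width: 91.1
gripper_force: 0.0
```

```bash
python3 - <<'E'
from h import *
c=Cam("scene"); cv2.imwrite("pics/g1.png",cv2.resize(c.img[170:320,290:480],None,fx=4,fy=4))
print(env.state()['ee_pos'],rel([573,331,3],[180,0,23.2]))
E
```

```text
[574.32943755 331.96059331   4.18572731] (array([-0.0016,  0.0004,  0.0012]), array([-0.01, -0.17, -0.04]))
```

View pics/g1.png

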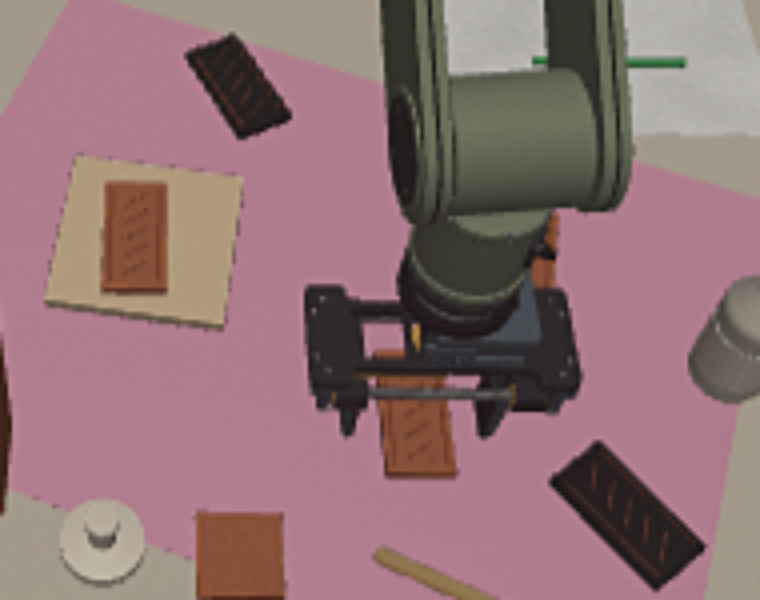

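The fingers, at crop pixels (347,425) and (492,425), straddle tile_b at (415,420). Next I close and lift.

Emit:
send_rows:
  targets: "0 0 0 0 0 0 45;0 0 0 0 0 0 45;0 0 0 0 0 0 45;0 0 0 0 0 0 45;0 0 0 0 0 0 45;0 0 0 0 0 0 45;0 0 0 0 0 0 45;0 0 0 0 0 0 45;0 0 0 0 0 0 45"
  grip_force: 25

```text
time_s: 4.37
ee_pos: [573.2, 332.2, 2.5]
ee_rot: [180.0, 0.0, 23.2]
force: [0.3, -0.1, -0.1]
gripper_width: 49.7
gripper_force: 25.0
```

Emit:
send_rows:
  targets: "0 0 -0.01 0 0 0 45;0 0 -0.03 0 0 0 45;0 0 -0.06 0 0 0 45;0 0 -0.09 0 0 0 45;0 0 -0.1 0 0 0 45;0 0 -0.1 0 0 0 45"

```text
time_s: 4.87
ee_pos: [575.1, 333.3, 106.3]
ee_rot: [-180.0, -0.4, 23.2]
force: [0.4, -0.4, -0.8]
gripper_width: 49.6
gripper_force: 25.0
```

```bash
python3 -c "
from h import *
print(env.state()['ee_pos'],env.state()['ee_rot'],env.state()['force'],env.state()['gripper_width'],rel([523.5,86,103],[180,0,22.9]))"
```

```text
[575.11178586 333.25175155 106.27400188] [-179.96249165   -0.41725821   23.21438672] [ 0.36890374 -0.37502201 -0.77517014] 49.647303195681424 (array([-0.1449,  0.2069,  0.0021]), array([-0.04, -0.42,  0.31]))
```

Emit:
send_rows:
  targets: "-0.01 0.015 0 0 0 0.3 45;-0.03 0.043 0 0 0 0.3 45;-0.053 0.076 0 0 0 0.3 45;-0.076 0.11 0 0 0 0.3 45;-0.099 0.143 0 0 0 0.3 45;-0.12 0.174 0 0 0 0.3 45;-0.134 0.194 0 0 0 0.3 45;-0.1405 0.2035 0 0 0 0.3 45;-0.1425 0.2065 0 0 0 0.3 45;-0.1425 0.2065 0 0 0 0.3 45;-0.1425 0.2065 0 0 0 0.3 45;-0.1425 0.2065 0 0 0 0.3 45"

```text
time_s: 5.87
ee_pos: [524.1, 87.5, 102.2]
ee_rot: [-180.0, -0.0, 23.0]
force: [-0.2, 0.7, -1.4]
gripper_width: 49.8
gripper_force: 25.0
```

Emit:
send_rows:
  targets: "0 0 0.02 0 0 0 45;0 0 0.04 0 0 0 45;0 0 0.055 0 0 0 45;0 0 0.06 0 0 0 45;0 0 0.06 0 0 0 45;0 0 0.06 0 0 0 45"

```text
time_s: 6.37
ee_pos: [524.2, 87.0, 42.8]
ee_rot: [180.0, -0.0, 23.0]
force: [-0.5, -0.7, -0.7]
gripper_width: 49.8
gripper_force: 25.0
```

```bash
python3 - <<'E'
from h import *
c=Cam("scene"); cv2.imwrite("pics/p1.png",cv2.resize(c.img[190:280,280:380],None,fx=6,fy=6,interpolation=cv2.INTER_CUBIC))
s=env.state();print(s['ee_pos'],s['ee_rot'],s['force'],rel([523.5,86,43],[180,0,22.9]))
E
```

```text
[524.55455175  86.8875533   43.30036281] [ 1.79974661e+02 -9.52418388e-02  2.29566727e+01] [0.11915594 0.79680464 0.13021331] (array([-0.0013,  0.0004,  0.0003]), array([ 0.03, -0.1 ,  0.06]))
```

View pics/p1.png

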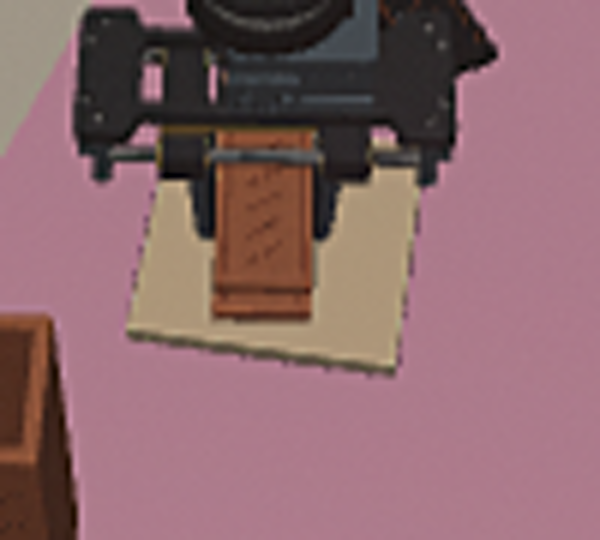

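The held tile's near edge is at crop rows 288-290, above tile_a's at about 312, and the columns 212-312 match. A nudge of about -1 mm in x is needed, then I lower it.

Emit:
send_rows:
  targets: "-0.0012 0.0003 0.005 0 0 0 45;-0.0012 0.0003 0.01 0 0 0 45;-0.0012 0.0003 0.014 0 0 0 45;-0.0012 0.0003 0.016 0 0 0 45;-0.0012 0.0003 0.017 0 0 0 45;-0.0012 0.0003 0.0175 0 0 0 45;-0.0012 0.0003 0.0175 0 0 0 45;-0.0012 0.0003 0.0175 0 0 0 45"

```text
time_s: 7.08
ee_pos: [522.8, 85.5, 25.1]
ee_rot: [180.0, -0.0, 22.9]
force: [0.0, 0.3, -1.7]
gripper_width: 49.6
gripper_force: 25.0
```

Emit:
send_rows:
  targets: "0 0 0.0005 0 0 0 45;0 0 0.001 0 0 0 45;0 0 0.001 0 0 0 45;0 0 0.001 0 0 0 45"

```text
time_s: 7.42
ee_pos: [522.9, 85.5, 24.5]
ee_rot: [180.0, -0.0, 22.9]
force: [-0.7, 0.2, 4.0]
gripper_width: 49.8
gripper_force: 25.0
```

Contact, at 4 N. Release and retreat toward tile_c.

Emit:
send_rows:
  targets: "0 0 -0.0005 0 0 0 80;0 0 -0.0005 0 0 0 80;0 0 -0.0005 0 0 0 80;0 0 -0.0005 0 0 0 80;0 0 -0.0005 0 0 0 80;0 0 -0.02 0 0 0 80;0 0 -0.05 0 0 0 80;0 0 -0.09 0 0 0 80;0 0 -0.1 0 0 0 80"

```text
time_s: 8.17
ee_pos: [525.8, 86.0, 129.2]
ee_rot: [179.9, -0.5, 22.9]
force: [0.8, 1.2, 1.4]
gripper_width: 73.3
gripper_force: 0.0
```

```bash
python3 -c "
from h import *
s=env.state();print(s['ee_pos'],s['ee_rot'],s['qpos'],rel([413,370,125],[180,0,11.2]))"
```

```text
[525.83076027  85.99591723 129.2405281 ] [179.86003072  -0.5214089   22.9132282 ] [ 8.05234577e+00  1.82897071e+01  1.02867503e+02 -1.83623300e-03
  5.83029236e+01  7.51407119e+01] (array([ 0.0066, -0.3055,  0.0036]), array([ 0.09, -0.53, 11.71]))
```

Emit:
send_rows:
  targets: "0.0093 -0.305 0 0 0 11.7 100;0.0093 -0.305 0 0 0 11.7 100;0.0093 -0.305 0 0 0 11.7 100;0.0093 -0.305 0 0 0 11.7 100;0.0093 -0.305 0 0 0 11.7 100;0.0093 -0.305 0 0 0 11.7 100;0.0093 -0.305 0 0 0 11.7 100;0.0093 -0.305 0 0 0 11.7 100;0.0093 -0.305 0 0 0 11.7 100;0.0093 -0.305 0 0 0 11.7 100;0.0093 -0.305 0 0 0 11.7 100"

```text
time_s: 9.08
ee_pos: [412.5, 369.2, 123.7]
ee_rot: [179.9, 0.0, 11.2]
force: [-0.8, 0.0, -0.3]
gripper_width: 91.1
gripper_force: 0.0
```

```bash
python3 - <<'E'
from h import *
s=env.state();print(s['ee_pos'],s['ee_rot'],rel([412.8,369.8,3],[180,0,11.2]))
for n,sd in(("scene",(323,229)),("top",(309,202))):
    c=Cam(n); cs,_=cv2.findContours(clay(c.img),cv2.RETR_EXTERNAL,cv2.CHAIN_APPROX_NONE)
    q=max(cs,key=lambda q:cv2.pointPolygonTest(q,sd,True)); print(n,rect(c.plane(q[:,0],32)))
    a=cv2.resize(c.img[sd[1]-35:sd[1]+35,sd[0]-35:sd[0]+35],None,fx=5,fy=5,interpolation=cv2.INTER_CUBIC)
    o=a if n=="scene" else np.hstack([o,a])
cv2.imwrite("pics/pile1.png",o)
E
```

```text
[412.50463294 369.15218158 123.6597474 ] [1.79938403e+02 3.79246613e-02 1.12041584e+01] (array([ 0.0005, -0.0007,  0.1207]), array([0.06, 0.04, 0.  ]))
scene [527.   87.3 111.5  49.3  23. ]
top [521.6  85.2 100.1  51.2  22.5]
```

View pics/pile1.png

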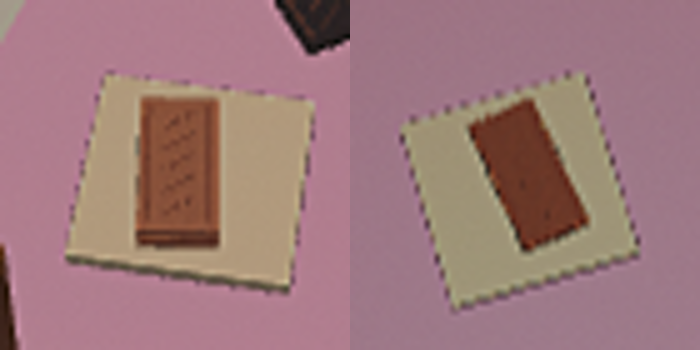

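tile_b is flush on tile_a to about 1 mm: the edges coincide in both views, and the back edges agree to 0.7 mm. Next is tile_c.

Emit:
send_rows:
  targets: "0 -0.0003 0.04 0 0 0 100;0 -0.0003 0.08 0 0 0 100;0 -0.0003 0.1 0 0 0 100;0 -0.0003 0.115 0 0 0 100;0 -0.0003 0.1215 0 0 0 100;0 -0.0003 0.1215 0 0 0 100;0 -0.0003 0.1215 0 0 0 100"

```text
time_s: 9.77
ee_pos: [413.3, 369.9, 2.9]
ee_rot: [-180.0, -0.0, 11.1]
force: [0.6, 0.1, 0.4]
gripper_width: 91.2
gripper_force: 0.0
```

Emit:
send_rows:
  targets: "0 0 0 0 0 0 45;0 0 0 0 0 0 45;0 0 0 0 0 0 45;0 0 0 0 0 0 45;0 0 0 0 0 0 45;0 0 0 0 0 0 45;0 0 0 0 0 0 45;0 0 0 0 0 0 45;0 0 0 0 0 0 45"

```text
time_s: 10.52
ee_pos: [412.4, 370.4, 2.6]
ee_rot: [180.0, -0.0, 11.2]
force: [-0.4, -1.4, 1.5]
gripper_width: 50.0
gripper_force: 25.0
```

Emit:
send_rows:
  targets: "0 0 -0.01 0 0 0 45;0 0 -0.03 0 0 0 45;0 0 -0.06 0 0 0 45;0 0 -0.09 0 0 0 45;0 0 -0.1 0 0 0 45;0 0 -0.1 0 0 0 45"

```text
time_s: 11.02
ee_pos: [414.0, 371.7, 105.8]
ee_rot: [-179.8, -0.3, 11.2]
force: [-0.4, 0.5, -1.9]
gripper_width: 49.6
gripper_force: 25.0
```

Emit:
send_rows:
  targets: "0.003 0.015 0 0 0 -1 45;0.008 0.045 0 0 0 -2 45;0.014 0.083 0 0 0 -3.5 45;0.021 0.121 0 0 0 -5 45;0.028 0.16 0 0 0 -6.5 45;0.035 0.2 0 0 0 -8 45;0.041 0.238 0 0 0 -9.5 45;0.047 0.27 0 0 0 -11 45;0.05 0.29 0 0 0 -11.6 45;0.0519 0.3005 0 0 0 -11.6 45;0.0519 0.3005 0 0 0 -11.6 45;0.0519 0.3005 0 0 0 -11.6 45"

```text
time_s: 12.02
ee_pos: [521.0, 85.9, 101.6]
ee_rot: [-179.9, 0.1, 22.7]
force: [0.8, 0.5, -0.9]
gripper_width: 49.8
gripper_force: 25.0
```

Emit:
send_rows:
  targets: "0 0 0.02 0 0 0 45;0 0 0.04 0 0 0 45;0 0 0.05 0 0 0 45;0 0 0.055 0 0 0 45;0 0 0.055 0 0 0 45;0 0 0.055 0 0 0 45"

```text
time_s: 12.52
ee_pos: [522.0, 86.4, 47.9]
ee_rot: [180.0, -0.0, 22.9]
force: [0.1, -0.7, -0.1]
gripper_width: 50.0
gripper_force: 25.0
```

```bash
python3 - <<'E'
from h import *
P=[]
for i in range(4):
    Cam("top"); s=env.state(); P.append([*s['ee_pos'],*s['ee_rot'],*s['force']])
print(np.round(P,2)); print(rel([522.1,85.3,36],[180,0,22.8]))
E
```

```text
[[ 5.2237e+02  8.6260e+01  4.8270e+01  1.7998e+02 -8.0000e-02  2.2850e+01
   8.0000e-02  7.4000e-01 -1.2900e+00]
 [ 5.2251e+02  8.6110e+01  4.8450e+01  1.7997e+02 -1.1000e-01  2.2840e+01
   3.0000e-01 -4.0000e-02 -1.4600e+00]
 [ 5.2251e+02  8.5990e+01  4.8500e+01  1.7997e+02 -1.1000e-01  2.2830e+01
   1.9000e-01 -4.4000e-01 -1.6600e+00]
 [ 5.2244e+02  8.5900e+01  4.8450e+01  1.7997e+02 -1.1000e-01  2.2820e+01
  -5.2000e-01  4.1000e-01 -9.2000e-01]]
(array([-0.0006,  0.0004,  0.0125]), array([ 0.03, -0.11,  0.02]))
```

Emit:
send_rows:
  targets: "-0.0003 0.0004 0.004 0 0 0 45;-0.0003 0.0004 0.008 0 0 0 45;-0.0003 0.0004 0.011 0 0 0 45;-0.0003 0.0004 0.0125 0 0 0 45;-0.0003 0.0004 0.013 0 0 0 45;-0.0003 0.0004 0.0135 0 0 0 45;-0.0003 0.0004 0.0135 0 0 0 45;-0.0003 0.0004 0.0135 0 0 0 45"

```text
time_s: 13.38
ee_pos: [521.3, 85.1, 34.6]
ee_rot: [180.0, 0.0, 22.8]
force: [-2.3, -1.3, 6.2]
gripper_width: 49.6
gripper_force: 25.0
```

Contact, at 6 N. I release and lift.

Emit:
send_rows:
  targets: "0 0 -0.001 0 0 0 80;0 0 -0.001 0 0 0 80;0 0 -0.001 0 0 0 80;0 0 -0.001 0 0 0 80;0 0 -0.001 0 0 0 80;0 0 -0.02 0 0 0 80;0 0 -0.05 0 0 0 80;0 0 -0.09 0 0 0 80;0 0 -0.13 0 0 0 80;0 0 -0.17 0 0 0 80;0 0 -0.195 0 0 0 80;0 0 -0.2 0 0 0 80"

```text
time_s: 14.38
ee_pos: [524.3, 85.6, 239.6]
ee_rot: [179.8, -0.6, 22.8]
force: [1.7, 0.2, 0.5]
gripper_width: 73.1
gripper_force: 0.0
```

```bash
python3 - <<'E'
from h import *
s=env.state();print(s['ee_pos'],s['ee_rot'],s['qpos'])
print(rel([506,-137.5,235],[180,0,20]))
E
```

```text
[524.29713494  85.59655713 239.59228726] [179.84195971  -0.58924297  22.813087  ] [ 8.03345435e+00  1.31300712e+01  9.31944320e+01 -2.61052538e-03
  7.30654338e+01  7.52219271e+01]
(array([-0.1034,  0.1985,  0.0041]), array([ 0.14, -0.59,  2.81]))
```

Emit:
send_rows:
  targets: "-0.101 0.199 0 0 0 2.8 34;-0.101 0.199 0 0 0 2.8 34;-0.101 0.199 0 0 0 2.8 34;-0.101 0.199 0 0 0 2.8 34;-0.101 0.199 0 0 0 2.8 34;-0.101 0.199 0 0 0 2.8 34;-0.101 0.199 0 0 0 2.8 34;-0.101 0.199 0 0 0 2.8 34;-0.101 0.199 0 0 0 2.8 34"
  grip_force: 30

```text
time_s: 15.13
ee_pos: [505.4, -136.5, 233.3]
ee_rot: [-179.9, 0.1, 20.0]
force: [-0.5, 0.8, -0.1]
gripper_width: 31.0
gripper_force: 0.0
```

```bash
python3 - <<'E'
from h import *
for n,sd in(("scene",(323,225)),("top",(309,202))):
    c=Cam(n); cs,_=cv2.findContours(clay(c.img),cv2.RETR_EXTERNAL,cv2.CHAIN_APPROX_NONE)
    q=max(cs,key=lambda q:cv2.pointPolygonTest(q,sd,True)); print(n,rect(c.plane(q[:,0],42)))
    b=(160,150) if n=="top" else (190,260)
    if n=="scene":
        a=np.hstack([cv2.resize(c.img[190:270,285:365],(400,400),interpolation=cv2.INTER_CUBIC),cv2.resize(c.img[110:240,180:310],(400,400),interpolation=cv2.INTER_CUBIC)])
cv2.imwrite("pics/pile2.png",a)
s=env.state();print(s['ee_pos'],s['ee_rot'],s['gripper_width'],rel([506,-137.5,156],[180,0,20]))
E
```

```text
scene [529.6  88.3 118.   49.   23. ]
top [520.5  84.8 101.   51.1  22.9]
[ 505.7444331  -136.03284205  233.7301548 ] [-1.79960984e+02  1.82769913e-02  2.01122157e+01] 30.974802712393668 (array([-0.0002,  0.0015,  0.0777]), array([-0.04,  0.02,  0.11]))
```

View pics/pile2.png

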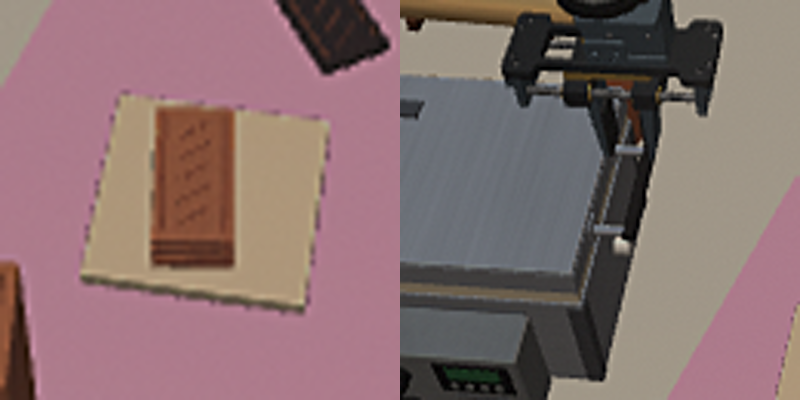

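```bash
python3 - <<'E'
from h import *
t=Cam("top"); s=Cam("scene")
k=np.array([.342,-.94])
H=np.array([506,-137.5]); 
def sh(n,P): print(n,P.round(1),"along kiln x rel. guess",((P-H)@k).round(1),"along bar",((P-H)@[.94,.342]).round(1))
sc=lambda L:(np.array(L)-[400,0])/3.077+[180,110]
tc=lambda L:np.array(L)/4+[355,110]
sh("posts scene outer",s.plane(sc([(642,150),(625,230)]),171))
sh("posts top outer/inner",t.plane(tc([(72,277),(120,397),(108,265),(157,383)]),171))
sh("lid front scene",s.plane(sc([(575,272)]),192)); sh("lid front top",t.plane(tc([(78,185),(195,458)]),192))
sh("lid back scene", s.plane(np.array([(72,30),(23,150)])/2+[140,120],192)); sh("lid back top",t.plane(tc([(345,85),(468,350)]),192))
# brightness profile across bar in initial top picture, at thirds of bar (clear of posts)
im=cv2.cvtColor(cv2.imread("pics/top0.png"),cv2.COLOR_BGR2GRAY).astype(np.float32)
d=np.arange(-30,46,3)
for o in(-35,-10,25,40):
    P=np.array([[*(H+o*np.array([.94,.342])+x*k),171] for x in d]); q=t.pix(P).astype(np.float32)
    print(o,list(zip(d.tolist(),cv2.remap(im,q[:,:1],q[:,1:],cv2.INTER_LINEAR)[:,0].astype(int).tolist())))
E
```

```text
posts scene outer [[ 460.4 -159.4]
 [ 557.7 -122.5]] along kiln x rel. guess [5.  3.5] along bar [-50.4  53.7]
posts top outer/inner [[ 561.2 -128. ]
 [ 459.7 -161. ]
 [ 570.4 -158.2]
 [ 470.3 -191.8]] along kiln x rel. guess [ 9.9  6.3 41.5 38.8] along bar [ 55.1 -51.5  53.5 -52.1]
lid front scene [[ 632.5 -127.2]] along kiln x rel. guess [33.6] along bar [122.4]
lid front top [[ 633.5 -134.6]
 [ 404.9 -214.1]] along kiln x rel. guess [40.9 37.4] along bar [ 120.8 -121.2]
lid back scene [[ 493.  -437.9]
 [ 719.  -350.7]] along kiln x rel. guess [277.9 273.3] along bar [-114.9  127.3]
lid back top [[ 712.6 -361.2]
 [ 485.3 -439.8]] along kiln x rel. guess [280.9 277.1] along bar [ 117.7 -122.9]
-35 [(-30, 130), (-27, 130), (-24, 130), (-21, 130), (-18, 130), (-15, 131), (-12, 135), (-9, 128), (-6, 60), (-3, 14), (0, 23), (3, 26), (6, 22), (9, 31), (12, 35), (15, 35), (18, 35), (21, 35), (24, 34), (27, 31), (30, 58), (33, 57), (36, 37), (39, 39), (42, 72), (45, 86)]
-10 [(-30, 130), (-27, 130), (-24, 130), (-21, 131), (-18, 130), (-15, 131), (-12, 135), (-9, 129), (-6, 66), (-3, 13), (0, 23), (3, 21), (6, 29), (9, 115), (12, 161), (15, 157), (18, 149), (21, 58), (24, 30), (27, 29), (30, 53), (33, 61), (36, 36), (39, 29), (42, 66), (45, 85)]
25 [(-30, 130), (-27, 130), (-24, 131), (-21, 130), (-18, 131), (-15, 131), (-12, 134), (-9, 127), (-6, 79), (-3, 8), (0, 21), (3, 25), (6, 22), (9, 29), (12, 36), (15, 36), (18, 36), (21, 35), (24, 34), (27, 34), (30, 52), (33, 76), (36, 35), (39, 36), (42, 67), (45, 84)]
40 [(-30, 131), (-27, 130), (-24, 130), (-21, 130), (-18, 131), (-15, 130), (-12, 134), (-9, 131), (-6, 75), (-3, 10), (0, 19), (3, 28), (6, 24), (9, 29), (12, 36), (15, 35), (18, 35), (21, 33), (24, 34), (27, 32), (30, 46), (33, 60), (36, 38), (39, 29), (42, 45), (45, 79)]
```

The pile is flush to about 1 mm: back edges agree in the left panel, columns 152-235. The bar is found at the expected place. I descend over it.

Emit:
send_rows:
  targets: "0 0.001 0.02 0 0 0 34;0 0.001 0.035 0 0 0 34;0 0.001 0.05 0 0 0 34;0 0.001 0.062 0 0 0 34;0 0.001 0.071 0 0 0 34;0 0.001 0.076 0 0 0 34;0 0.001 0.078 0 0 0 34;0 0.001 0.078 0 0 0 34"

```text
time_s: 16.0
ee_pos: [506.2, -138.1, 156.0]
ee_rot: [180.0, 0.0, 20.0]
force: [-0.1, 0.0, -0.1]
gripper_width: 30.9
gripper_force: 0.0
```

Emit:
send_rows:
  targets: "0 0 0 0 0 0 10;0 0 0 0 0 0 10;0 0 0 0 0 0 10;0 0 0 0 0 0 10;0 0 0 0 0 0 10;0 0 0 0 0 0 10"
  grip_force: 10

```text
time_s: 16.5
ee_pos: [506.3, -137.9, 156.7]
ee_rot: [-180.0, -0.1, 20.0]
force: [-0.9, 3.4, 4.3]
gripper_width: 13.6
gripper_force: 10.0
```

```bash
python3 -c "
from math import *
for t in(.5,1,1.5,2,3,4,4.5,5,6,7.5,9,10.5,12,13,14,15):
    a=radians(t);print(t,round(.288-.288*cos(a)+.006*sin(a),4),round(-(.288*sin(a)+.006*cos(a)-.006),4))"
```

```text
0.5 0.0001 -0.0025
1 0.0001 -0.005
1.5 0.0003 -0.0075
2 0.0004 -0.01
3 0.0007 -0.0151
4 0.0011 -0.0201
4.5 0.0014 -0.0226
5 0.0016 -0.0251
6 0.0022 -0.0301
7.5 0.0032 -0.0375
9 0.0045 -0.045
10.5 0.0059 -0.0524
12 0.0075 -0.0597
13 0.0087 -0.0646
14 0.01 -0.0695
15 0.0114 -0.0743
```

Lift 5 degrees first, as a test.

Emit:
send_rows:
  targets: "0 0 0 0 0 0 10;0 0 0 0 0 0 10;0.0 0.0001 -0.0025 0.5 0 0 10;0 0.0001 -0.005 1 0 0 10;0 0.0004 -0.01 2 0 0 10;0 0.0007 -0.0151 3 0 0 10;0 0.0011 -0.0201 4 0 0 10;0 0.0016 -0.0251 5 0 0 10;0 0.0016 -0.0251 5 0 0 10;0 0.0016 -0.0251 5 0 0 10"
  grip_force: 30

```text
time_s: 17.33
ee_pos: [506.7, -139.4, 181.2]
ee_rot: [-174.8, -0.0, 20.0]
force: [1.8, 4.7, -2.8]
gripper_width: 13.4
gripper_force: 30.0
```

Emit:
send_rows:
  targets: "0 0.0001 -0.0025 0.5 0 0 10;0 0.0003 -0.0075 1.5 0 0 10;0 0.0007 -0.0151 3 0 0 10;0 0.0014 -0.0226 4.5 0 0 10;0 0.0022 -0.0301 6 0 0 10;0 0.0032 -0.0375 7.5 0 0 10;0 0.0045 -0.045 9 0 0 10;0 0.0059 -0.0524 10.5 0 0 10;0 0.0075 -0.0597 12 0 0 10;0 0.0087 -0.0646 13 0 0 10;0 0.01 -0.0695 14 0 0 10;0 0.0114 -0.0743 15 0 0 10"

```text
time_s: 18.33
ee_pos: [512.6, -156.3, 254.6]
ee_rot: [-159.8, -0.0, 20.0]
force: [1.1, 4.2, -2.3]
gripper_width: 13.3
gripper_force: 30.0
```

```bash
python3 -c "
from h import *
s=env.state();print(s)"
```

```text
{'time_s': 18.3333, 'qpos': array([-26.72190313,  21.1094065 ,  82.52420012,  13.68225243,
        91.31178613,  41.76442492]), 'qvel': array([ -5.56710417,   4.87704054, -12.02970597,   6.49461983,
        17.10810996,  -3.68432062]), 'effort': array([ -1.87967263, -44.70530391, -23.42188597,  -0.40121659,
         0.741503  ,  -0.26530006]), 'ee_pos': array([ 512.58417837, -156.3067402 ,  254.55220766]), 'ee_rot': array([-1.59817979e+02, -5.82532189e-03,  2.00246687e+01]), 'force': array([ 1.07753444,  4.19680106, -2.25200733]), 'torque': array([ 0.41383839, -0.2615204 , -0.44993149]), 'gripper_force': 30.00559240579605, 'gripper_width': 13.326273961316776}
```

Joints have plenty of room and forces are small. Now the last 15 degrees.

Emit:
send_rows:
  targets: "0 0.0003 -0.0075 1.5 0 0 10;0 0.0007 -0.0151 3 0 0 10;0 0.0014 -0.0226 4.5 0 0 10;0 0.0022 -0.0301 6 0 0 10;0 0.0032 -0.0375 7.5 0 0 10;0 0.0045 -0.045 9 0 0 10;0 0.0059 -0.0524 10.5 0 0 10;0 0.0075 -0.0597 12 0 0 10;0 0.0087 -0.0646 13 0 0 10;0 0.01 -0.0695 14 0 0 10;0 0.0114 -0.0743 15 0 0 10;0 0.0114 -0.0743 15 0 0 10"

```text
time_s: 19.33
ee_pos: [524.6, -190.7, 320.9]
ee_rot: [-144.8, 0.0, 20.0]
force: [-1.5, 5.5, 1.7]
gripper_width: 13.2
gripper_force: 30.0
```

Emit:
send_rows:
  targets: "0 0 0 0 0 0 10;0 0 0 0 0 0 10;0 0 0 0 0 0 10;0 0 0 0 0 0 10;0 0 0 0 0 0 10;0 0 0 0 0 0 10"

```text
time_s: 19.83
ee_pos: [524.5, -190.4, 320.4]
ee_rot: [-145.0, 0.1, 20.0]
force: [-1.9, 4.7, 0.3]
gripper_width: 13.1
gripper_force: 30.0
```

```bash
python3 - <<'E'
from h import *
s=env.state();print(s['ee_pos'],s['ee_rot'],s['force'],s['qvel'].round(2))
T=R.from_euler("xyz",s["ee_rot"],degrees=True)
print("bar centre",s['ee_pos']+T.apply([0,0,-15]))
c=Cam("scene");t=Cam("top")
cv2.imwrite("pics/end.png",np.vstack([c.img[90:320,130:430],t.img[90:320,150:450]]).repeat(1,0))
for n,c,sd in(("scene",c,(323,225)),("top",t,(309,202))):
    cs,_=cv2.findContours(clay(c.img),cv2.RETR_EXTERNAL,cv2.CHAIN_APPROX_NONE)
    q=max(cs,key=lambda q:cv2.pointPolygonTest(q,sd,True)); print(n,rect(c.plane(q[:,0],42)))
E
```

```text
[ 524.51924227 -190.41243557  320.36945612] [-1.44950065e+02  5.67506368e-02  2.00443932e+01] [-1.91848072  4.72587046  0.31818867] [ 0.    0.03 -0.13  0.02 -0.03 -0.01]
bar centre [ 527.48322147 -198.50082462  332.64922769]
scene [529.6  88.4 118.   49.   23. ]
top [520.5  84.9 101.   51.1  22.7]
```

View pics/end.png

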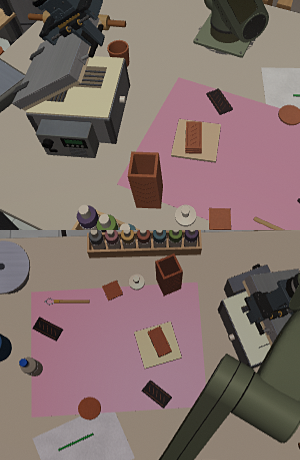

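The lid is raised, with the kiln interior visible at scene-crop (100,75). The bar height of 332.6 mm means about 35 degrees, it is still, and the pile hasn't moved. I hand the job in.

```bash
python3 -c "
from workcell import env
print(env.job_done())"
```

```text
the job is handed in; nothing more can be done
None
```

I set both oblong tiles on the shelf tile as one pile, flush to about 1 mm and released, and the arm is holding the kiln lid still at about 35° open (bar centre 332.6 mm, 332 mm expected); the job is handed in, with no verdict shown.

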